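# Stock the cleaning caddy and take it up by its telescoping handle

## Robot

A 7-joint arm with a two-finger parallel gripper is mounted at the origin on a cart in front of the work surface, level with it; the furniture and walls round the work are solid. World frame = base frame: x ahead of the robot, y to its left, z up, the work surface at z = 0. Lengths are in mm, angles in rad, forces in N, time in s.
With the tool pointing down it reaches from about 400 to 900 mm from the base axis. Payload 5.6 kg.
Tool frame: the origin (TCP) lies midway between the tips of the shut fingers; the grasp point (between the pads) lies 19 mm behind it; z points along the fingers, y is the line along which they close (so a half turn about z gives the same grasp; the last joint's range is limited). The gripper opens to 92 mm and grips with 3 to 60 N. Pads are 20 mm wide; open, the fingers measure 128 mm over their backs; the gripper's body (75 mm by 189 mm) begins 69 mm behind the grasp point.
Start: joints at [1.227, 0.468, -0.012, 1.603, 0.006, 1.071, -0.056], TCP at [192.543, -620.835, 214.592] pointing down, gripper open.
Joint ranges: [-2.53, 2.53], [-0.31, 2.02], [-1.57, 1.55], [0.28, 2.44], [-1.29, 4.43], [0.15, 1.84], [-2.92, 2.92]. Speed limits (rad/s): [2.57, 2.57, 3.14, 3.14, 3.14, 3.14, 3.14].

## Interface

Orientations are given as a rotation vector (axis times angle).
In Python, from cell import robot, grip, kin, viewer gives the robot as it stands. Calls block until the motion is done:
- robot.movep(position, orientation): joint-space move of the TCP to a pose.
- robot.servo_line(position, feed=150, rotation=None): straight line of the TCP; rotation=None keeps the orientation; feed is the mean speed in mm/s.
- robot.goto_joints(angles): joint-space move.
- grip(opening, newtons=None): opening from 0.0 (shut) to 1.0 (fully open); newtons is the grip in N (None keeps the last); returns when the fingers have stopped.
- robot.hold(seconds).
- kin.ik(position, orientation): joint angles nearest the present ones, or None.
- robot.observe(): the state.
- viewer.read_camera(name): name is "side" or "top" or "wrist"; returns the picture (480x640x3 uint8, red, green, blue); there is no depth.
- viewer.camera_info(name): a dict with "camera_matrix" (3x3 intrinsics, pixels), "R" (3x3) and "t" (3): a world point X has camera coordinates R X + t. Camera axes: x right, y down, z forward; pixel columns grow to the right and rows downward; lengths in mm; the calibration is good to about 2 mm. A picture is of the moment at which its call begins: read the wrist's pose just before it. camera_info takes no time and is no camera call; for the wrist camera it gives the pose at the moment of the call.
A pose or a line that the arm cannot do raises robot.IKError and nothing moves.
- robot.job_done(): hands the job in; it is judged then, once.
Trained networks look in the newest picture that a camera, given by its name, has taken for a name from the list of things; names that differ only in an ending like _2 or _b are one class to them, and where a whole thing is asked for, a point or a joint stands for the part that bears it (a point fixed in the world has none). Each returns a list of dicts, best first, with "confidence" (0 to 1); they miss things now and then, are a little off and sometimes report something else, mostly with a low value. They report only what shows in the picture. A call takes as long as a camera call.
- viewer.silhouettes(name, camera): "mask" (480x640 bool, what is visible of it).
- viewer.pinpoint(name, camera): "at" ([x, y, z] in mm, in the coordinates of the camera as it stood for that picture, good to about 4 mm: a listed point, or the origin of a listed thing).
The state is a dict: "t": time; "joints": joint angles; "joint_velocities": joint speeds; "joint_torque": joint torques, N m; "tcp_pos": TCP position; "tcp_rot": TCP orientation; "contact_force": force on the tool from outside, world axes, zero at the start; "wrist_torque": the same for the moment, N m; "grip_width": opening from 0.0 (shut) to 1.0 (fully open); "grip_force": force on a finger pad.
Only numpy, scipy, OpenCV 4.12 (cv2) and the standard library are available. Lean on these libraries where they do the work, as an engineer would, in place of code of your own. Each camera call takes 0.05 s, during which the arm holds its last target. There are 200 camera calls.

## Task

Lift the white tray by its blue handle, tip it so that all four dishwasher tablets slide off its open front into the green cleaning caddy (do not handle the tablets themselves), and set the empty tray flat on the worktop again. Then take the caddy's black crossbar so that the orange button in it is squeezed in, pull the telescoping stem out past its first stop to its second stop, lift the caddy upright a few centimetres clear of the worktop by it, and finish holding it still there with the stem fully out: do not put it down or let go. Do not tip the caddy over, do not lift it before the stem is fully out, and leave the other things on the worktop alone.

Things in the scene. Friction and masses are not known exactly. Their poses are not given: they have to be found in the camera images.
- caddy: Green open cleaning caddy, loose, about 0.7 kg in all: 220 (x) x 170 (y) x 85 mm high, walls 4 mm. Origin at the centre of its underside, z up. A divider along y parts it in the middle: +x side empty, -x side holds a fixed white tin (32 mm high). At its centre a sleeve with a grey collar (42 mm across, top at z = 122 mm) carries the telescoping stem with the black crossbar.
- grip (a point): Centre of the black crossbar on top of the stem; axes as the caddy. Bar 24 (caddy x) x 90 (y) x 22 mm high; 155 mm above the caddy's underside with the stem in, 245 mm with it fully out. The orange button (44 long, 14 mm high) stands 6 mm proud of the middle of its +x face: fingers that close on the bar's middle along caddy x squeeze it in.
- button (a joint): Orange release button: 0 out, 0.005 m fully squeezed in (towards caddy -x). Spring, about 4 N at first and 7 N fully in; comes out when let go. While it is out, a catch locks the pushed-in stem and lifting the bar would lift the caddy. Keep it squeezed while pulling.
- stem_upper (a joint): Upper (thin) section of the stem: 0 pushed in, 0.045 m at its stop, vertical. It moves first (about 0.6 N of friction); its end is the first stop.
- stem_lower (a joint): Lower (thick) section of the stem: 0 pushed in, 0.045 m at its stop, vertical. It follows once the upper section is at its stop (about 2 N of friction); its end is the second stop, 90 mm of travel in all. Pulling on beyond it lifts the caddy.
- tray: White pouring tray, loose, 0.22 kg: 140 (its x) x 110 (its y) mm, 4 mm floor, side walls 18 mm high, back wall 26 mm high at -x, open at the front (+x). Origin at the centre of its underside, z up. Its floor is slick: tablets begin to slide at about 15 degrees of tilt. It starts on the robot's left of the caddy, beyond the caddy's +x side, front roughly towards it.
- tray_handle (a point): Grip point on the tray's blue bar handle, which sticks out level behind the back wall: bar 20 mm wide (tray y), 20 mm high, its centre 24 mm above the tray's underside; this point lies 125 mm behind the tray's centre (tray x = -125 mm), the bar's end at -164 mm. Axes as the tray.
- tray_lip (a point): Middle of the tray's open front edge (tray x = +70 mm), at floor height. Axes as the tray.
- tablet_0: Dishwasher tablet, white with a blue upper half, 34 x 26 x 16 mm, 20 g, lying loose on the tray at the start. Origin at the centre of its underside.
- tablet_1: Dishwasher tablet, white with a blue upper half, 34 x 26 x 16 mm, 20 g, lying loose on the tray at the start. Origin at the centre of its underside.
- tablet_2: Dishwasher tablet, white with a blue upper half, 34 x 26 x 16 mm, 20 g, lying loose on the tray at the start. Origin at the centre of its underside.
- tablet_3: Dishwasher tablet, white with a blue upper half, 34 x 26 x 16 mm, 20 g, lying loose on the tray at the start. Origin at the centre of its underside.
- dish_soap: Bystander, to be left alone: green bottle of washing-up liquid, 235 mm high. Origin at the centre of its underside.
- jar_honey: Bystander, to be left alone: jar with a red lid, 100 mm high. Origin at the centre of its underside.
- mug: Bystander, to be left alone: white dotted mug, 91 mm high. Origin at the centre of its underside.
- tin_beans: Bystander, to be left alone: green food tin, 58 mm high. Origin at the centre of its underside.
- spice_d: Bystander, to be left alone: spice jar with a green cap, 106 mm high. Origin at the centre of its underside.
- salt_shaker: Bystander, to be left alone: glass salt shaker, 90 mm high. Origin at the centre of its underside.

How it is judged (in metres and radians):
On the way, in this order (a step that is already met when the one before it is completed fails the run):
1. the tray is tipped forward by more than 15 degrees with its front edge over the caddy's mouth and above the rim (angle between tray's own z axis and vertical above 0.27 rad and x of tray_lip in the frame of caddy between -0.11 and 0.11 m and y of tray_lip in the frame of caddy between -0.085 and 0.085 m and z of tray_lip in the frame of caddy above 0.06 m), for 0.1 s.
2. all four tablets lie in the caddy and the tray is flat on the worktop again (x of tablet_0 in the frame of caddy between -0.108 and 0.108 m and y of tablet_0 in the frame of caddy between -0.084 and 0.084 m and z of tablet_0 in the frame of caddy between -0.005 and 0.065 m and x of tablet_1 in the frame of caddy between -0.108 and 0.108 m and y of tablet_1 in the frame of caddy between -0.084 and 0.084 m and z of tablet_1 in the frame of caddy between -0.005 and 0.065 m and x of tablet_2 in the frame of caddy between -0.108 and 0.108 m and y of tablet_2 in the frame of caddy between -0.084 and 0.084 m and z of tablet_2 in the frame of caddy between -0.005 and 0.065 m and x of tablet_3 in the frame of caddy between -0.108 and 0.108 m and y of tablet_3 in the frame of caddy between -0.084 and 0.084 m and z of tablet_3 in the frame of caddy between -0.005 and 0.065 m and height (world z) of tray below 0.006 m and angle between tray's own z axis and vertical below 0.1 rad), for 0.2 s.
3. the button is squeezed in while the stem is still pushed in (value of joint button above 0.0035 m and value of joint each of stem_upper, stem_lower below 0.01 m), for 0.05 s.
4. both stem sections are out at their stops (value of joint each of stem_upper, stem_lower above 0.04 m), for 0.1 s.
At the end, for the whole second after the job is handed in: Fingers hold the caddy (over 2 N), both stem sections at least 40 of 45 mm out, underside 10 to 90 mm up, tilt under 0.2 rad, slower than 0.03 m/s, not touching the tray; four tablets in the caddy; tray flat on the worktop (origin under 6 mm, tilt under 0.1 rad), not held (all of step 2 and all of step 4 and contact force between the fingers and caddy above 2 N and height (world z) of caddy between 0.01 and 0.09 m and angle between caddy's own z axis and vertical below 0.2 rad and linear speed of caddy below 0.03 m/s and contact force between each of caddy, the fingers and tray below 0.2 N); the arm keeps its last pose, push and grip.
It fails at once if a tablet was handled with the fingers (contact force between the fingers and tablet_0 above 0.5 N or contact force between the fingers and tablet_1 above 0.5 N or contact force between the fingers and tablet_2 above 0.5 N or contact force between the fingers and tablet_3 above 0.5 N).
It fails at once if the caddy was lifted more than 15 mm before the stem was fully out (height (world z) of caddy above 0.015 m and value of joint any of stem_upper, stem_lower below 0.035 m).
It fails at once if the caddy was tipped by more than 0.4 rad (angle between caddy's own z axis and vertical above 0.4 rad).
It fails at once if a bystander was moved more than 30 mm or knocked over (distance of any of dish_soap, jar_honey, mug, tin_beans, spice_d, salt_shaker from where it was at the start of the episode above 0.03 m or angle between any of dish_soap, jar_honey, mug, tin_beans, spice_d, salt_shaker's own z axis and vertical above 0.4 rad).
It also fails if it takes over 66 s, if anything falls off the work surface, if the arm or the gripper's body presses on something with over 40 N, if the wrist force passes 120 N, or if a joint passes its speed limit or range.

## Working session

There is one attempt and no reset: what is moved stays moved. The work goes in short steps, each a Python script; the robot and the scene stay as the last script left them, time stands still between calls to the robot, and variables do not carry over. Pictures are saved under pics/ and viewed, at most 10 in all, crops included, and the job is handed in when it is done.

```bash
mkdir -p pics; ls; cat > h.py <<'E'
import numpy as np, cv2
from scipy.spatial.transform import Rotation as Rn
from cell import robot, grip, kin, viewer
def snap(cam, name):
    im=viewer.read_camera(cam); cv2.imwrite(f'pics/{name}.png',im[:,:,::-1]); return im
def world(p,cam):
    c=viewer.camera_info(cam); return np.array(c['R']).T@(np.array(p)-np.array(c['t']))
def pin(name,cam,n=2):
    return [(np.round(world(d['at'],cam),1).tolist(),round(d['confidence'],2)) for d in viewer.pinpoint(name,cam)[:n]]
def rot(yaw,tilt=0):  # tool down; tool y (closing) at world angle yaw
    y=np.array([np.cos(yaw),np.sin(yaw),0]); z=np.array([0,0,-1.]); x=np.cross(y,z)
    return Rn.from_matrix(np.c_[x,y,z])
E
python3 - <<'E'
from h import *
for cam in ('top','side'):
    snap(cam,cam+'0')
    c=viewer.camera_info(cam); print(cam,'campos',np.round(-np.array(c['R']).T@np.array(c['t'])))
    for n in ['caddy','grip','tray','tray_handle','tray_lip','dish_soap','jar_honey','mug','tin_beans','spice_d','salt_shaker']:
        print(n,pin(n,cam))
    print(pin('tablet_0',cam,4))
E
```

```text
pics
top campos [ -44.  101. 1494.]
caddy [([479.2, -144.2, -1.9], 0.85)]
grip [([476.4, -142.8, 153.7], 0.79), ([442.4, 287.4, 23.9], 0.52)]
tray [([456.4, 162.6, -3.4], 0.94)]
tray_handle [([441.1, 288.7, 24.7], 0.66), ([470.8, 194.2, 0.4], 0.44)]
tray_lip [([467.5, 98.7, 2.7], 0.9)]
dish_soap [([708.2, -213.5, -1.1], 0.75)]
jar_honey [([689.6, -282.1, 0.9], 0.81)]
mug [([696.7, 189.9, -3.6], 0.9)]
tin_beans [([602.2, 467.0, 0.4], 0.78), ([709.6, -211.1, 2.9], 0.5)]
spice_d [([675.5, -59.4, 2.3], 0.89)]
salt_shaker [([693.4, 61.5, -3.0], 0.88)]
[([435.1, 198.3, 2.1], 0.7), ([485.6, 148.2, 4.5], 0.65), ([473.1, 193.4, 1.6], 0.53), ([436.9, 131.1, 2.4], 0.46)]
side campos [ 336. -905.  799.]
caddy [([483.2, -144.9, 4.7], 0.69), ([472.8, 200.8, 1.0], 0.34)]
grip [([480.3, -145.3, 154.7], 0.89), ([468.3, 97.6, 5.8], 0.36)]
tray [([454.7, 167.3, 0.9], 0.57)]
tray_handle [([438.6, 286.6, 23.6], 0.75), ([472.7, 200.0, 1.6], 0.42)]
tray_lip [([468.2, 96.5, 4.1], 0.65)]
dish_soap [([712.1, -209.3, -2.6], 0.82)]
jar_honey [([690.2, -281.0, 3.2], 0.84)]
mug [([699.2, 192.7, 2.8], 0.97), ([454.8, 168.5, -2.5], 0.28)]
tin_beans [([605.0, 465.9, 1.4], 0.73)]
spice_d [([670.2, -60.0, -3.8], 0.95)]
salt_shaker [([697.4, 60.9, 0.1], 0.84)]
[([432.3, 198.5, 5.5], 0.69), ([486.4, 146.0, -0.4], 0.63), ([479.4, -143.6, 154.5], 0.61), ([473.4, 200.4, 1.7], 0.58)]
```

View pics/top0.png

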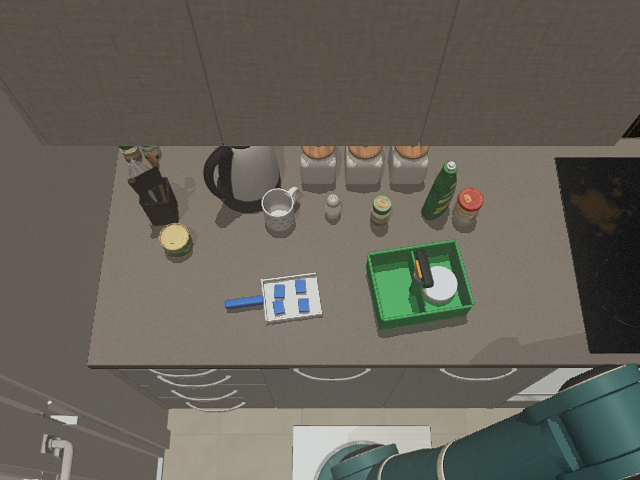

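View pics/side0.png

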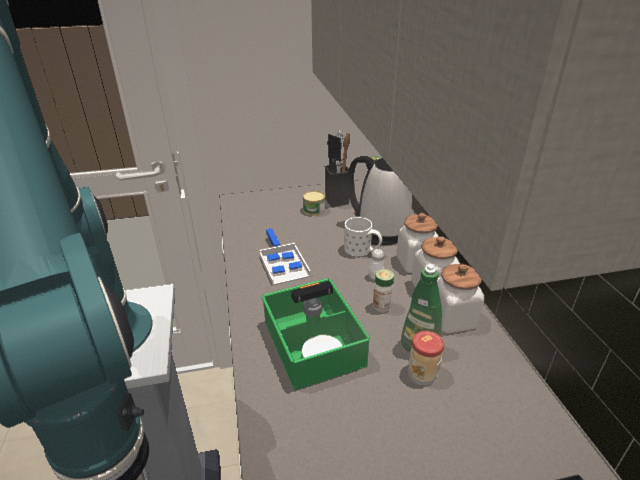

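The networks agree with both pictures. The caddy is at about (480,-144), with its empty orange-button side facing +y (column 400, row 290 in top). The tray is at about (455,165), with its handle at columns 225–262, row 302 and its front towards the caddy. Next I'll fit the yaws and check reachability.

```bash
cat >> h.py <<'E'
def proj(P,cam):
    c=viewer.camera_info(cam); q=np.array(P)@np.array(c['R']).T+np.array(c['t']); q=q@np.array(c['camera_matrix']).T; return q[:,:2]/q[:,2:]
def fit(name,cam,L,W,H,x0):
    from scipy.optimize import minimize
    m=viewer.silhouettes(name,cam)[0]['mask'].astype(np.uint8)
    m=cv2.morphologyEx(m,cv2.MORPH_OPEN,np.ones((5,5)))
    B=np.array([[a*L/2,b*W/2,z] for a in(-1,1) for b in(-1,1) for z in(0,H)])
    def cost(v):
        P=np.c_[B[:,:2]@Rn.from_euler('z',v[2]/100).as_matrix()[:2,:2].T+v[:2],B[:,2]]
        h=cv2.convexHull((proj(P,cam)*8).round().astype(np.int32)); k=np.zeros((480*8,640*8),np.uint8); cv2.fillConvexPoly(k,h,1)
        k=cv2.resize(k*255,(640,480),interpolation=cv2.INTER_AREA)/255.
        return np.abs(k-m).sum()
    r=minimize(cost,x0,method='Nelder-Mead',options=dict(initial_simplex=np.array([x0]+[np.array(x0)+d for d in ([8,0,0],[0,8,0],[0,0,10])]),maxiter=80))
    return np.round(r.x,1),round(r.fun)
E
python3 - <<'E'
from h import *
viewer.read_camera('top')
print('caddy top',fit('caddy','top',220,170,85,[480,-144,168]))
print('handle-lip yaw',np.arctan2(97.5-287.5,468-440.5))
C=np.array([480,-144.5]); 
y=np.arctan2(97.5-287.5,468-440.5); d=np.array([np.cos(y),np.sin(y),0])
lip0=np.array([468,97.5,4]); 
for s in (0,np.pi):
  R0=rot(y+np.pi/2+s)
  for lip,t in [((468,97.5,4),0),((468,97.5,104),0),((475,-80,109),0),((475,-80,109),.4),((475,-80,109),.7),((475,-80,109),.9)]:
    T=Rn.from_rotvec(t*np.cross([0,0,1],d)); 
    tcp=np.array(lip)+T.apply(-178*d+[0,0,3]); q=kin.ik(tcp,(T*R0).as_rotvec()); print(s,t,tcp.round(),None if q is None else np.round(q,2))
  print('bar')
for s in (0,np.pi):
  for z in (137,270,330): q=kin.ik([480,-144.5,z],rot(1.68+s).as_rotvec()); print(None if q is None else np.round(q,2))
E
```

```text
caddy top (array([ 478.6, -146.7,  173. ]), 244)
handle-lip yaw -1.4270576536465704
0 0 [443. 274.   7.] [-0.03  0.73 -0.76  2.    0.77  0.72 -1.12]
0 0 [443. 274. 107.] [ 0.03  0.55 -0.82  1.97  0.54  0.85 -0.94]
0 0 [450.  96. 112.] [ 0.63  0.6  -1.13  2.09  0.71  0.91 -0.77]
0 0.4 [452.  81. 181.] [ 0.69  0.36 -0.78  2.04 -0.19  0.88  0.21]
0 0.7 [456.  53. 226.] [ 0.88  0.44 -0.77  1.96 -0.41  1.09  0.5 ]
0 0.9 [459.  27. 250.] [ 0.95  0.54 -0.75  1.89 -0.5   1.25  0.62]
bar
3.141592653589793 0 [443. 274.   7.] [ 0.3   1.18 -1.34  1.99  1.28  1.21  1.69]
3.141592653589793 0 [443. 274. 107.] [ 0.31  0.89 -1.33  1.95  0.97  1.15  1.86]
3.141592653589793 0 [450.  96. 112.] [ 0.72  0.76 -1.32  2.09  0.88  1.04  2.22]
3.141592653589793 0.4 [452.  81. 181.] [ 0.22  0.26 -0.22  2.07 -0.43  0.92 -2.71]
3.141592653589793 0.7 [456.  53. 226.] [ 0.31  0.32 -0.07  1.99 -0.67  1.21 -2.39]
3.141592653589793 0.9 [459.  27. 250.] [ 0.35  0.41  0.03  1.93 -0.77  1.42 -2.25]
bar
[ 0.85  0.44 -0.77  1.99  0.4   0.86  1.55]
[ 0.9   0.25 -0.78  1.86  0.2   1.11  1.73]
[ 0.9   0.19 -0.76  1.78  0.14  1.23  1.78]
[ 0.49  0.35 -0.31  2.01  0.15  0.8  -1.37]
[ 0.54  0.18 -0.36  1.88  0.07  1.09 -1.3 ]
[ 0.55  0.13 -0.36  1.8   0.05  1.22 -1.28]
```

```bash
cat >> h.py <<'E'
YT=-1.427; D=np.array([np.cos(YT),np.sin(YT),0]); R0=rot(YT+np.pi/2); AX=np.cross([0,0,1],D)
def tray_tcp(lip,t):
    T=Rn.from_rotvec(t*AX); return np.array(lip)+T.apply(-178*D+[0,0,3]),(T*R0).as_rotvec()
def tray_go(lip,t,feed=100):
    p,r=tray_tcp(lip,t); robot.servo_line(p,feed=feed,rotation=r)
def st():
    o=robot.observe(); print('t',round(o['t'],2),'tcp',np.round(o['tcp_pos'],1),'F',np.round(o['contact_force'],1),'w',round(o['grip_width'],3),'gf',round(float(np.max(o['grip_force'])),1)); return o
E
python3 - <<'E'
from h import *
o=robot.observe(); p=np.array(o['tcp_pos'])
robot.servo_line(p+[0,0,140],feed=250)
robot.movep([480,-144,340],R0.as_rotvec()); st()
tp,r=tray_tcp([468,97.5,4],0)
robot.movep(tp+[0,0,120],r); st()
robot.servo_line(tp+[0,0,0.],feed=120); st()
grip(0,55); st()
robot.servo_line(tp+[0,0,25],feed=40); st()
snap('side','s1'); print(pin('tray_lip','side'),pin('tray_handle','side'),pin('tray','side'))
c=cv2.imread('pics/s1.png')[190:340,190:390]; cv2.imwrite('pics/s1c.png',cv2.resize(c,(800,600)))
E
```

```text
t 4.12 tcp [ 479.8 -145.5  339.9] F [ 0.7 -1.  -0.4] w 0.998 gf 0.0
t 5.83 tcp [443.4 272.8 127.1] F [ 0.7 -1.1 -0.1] w 0.999 gf 0.0
t 6.98 tcp [442.9 274.1   7.6] F [ 0.6 -0.6 -0.6] w 0.999 gf 0.0
t 8.07 tcp [442.4 273.7   7. ] F [0.3 0.4 0.3] w 0.213 gf 55.0
t 8.84 tcp [442.5 273.5  32. ] F [ 0.  -1.4 -2.5] w 0.217 gf 55.0
[([472.4, 96.3, 30.5], 0.84)] [([438.8, 287.1, 47.1], 0.71)] [([452.4, 167.2, 25.0], 0.55)]
```

View pics/s1c.png

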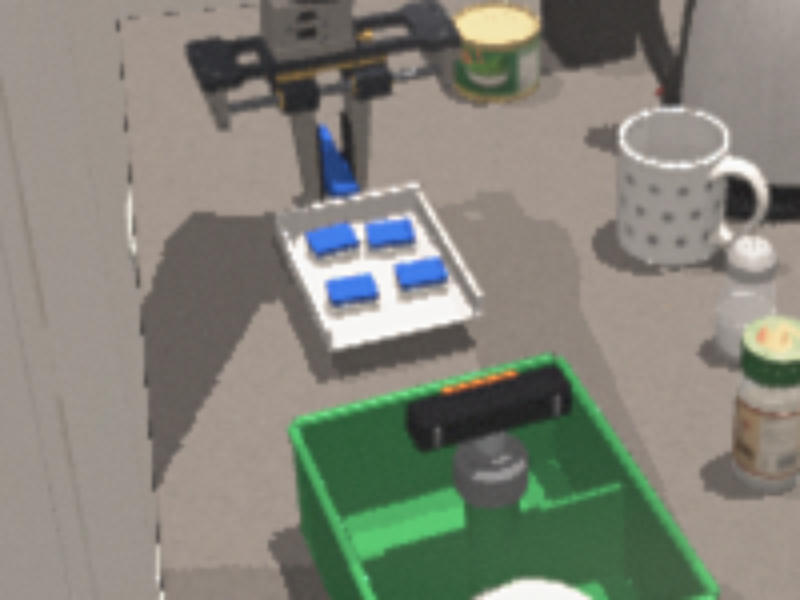

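The crop shows the tray lifted level, with all four tablets still on it (crop about (380,265)). Nothing blocks the way to the caddy. Next I carry it over and pour.

```bash
python3 - <<'E'
from h import *
tray_go([468,97.5,125],0,100)
tray_go([471,-84,125],0,110)
tray_go([471,-84,112],0,60); st()
for a in (.12,.24,.32,.40): tray_go([471,-84,112],a,50)
robot.hold(0.4); snap('side','s2'); st(); print(pin('tray_lip','side'),pin('tablet_0','side',4))
for a in (.5,.6,.7): tray_go([471,-84,112],a,60)
robot.hold(0.5); snap('side','s3'); st(); print(pin('tray_lip','side'),pin('tablet_0','side',4))
snap('top','t3'); print(pin('tablet_0','top',4))
a=cv2.imread('pics/s3.png')[150:400,200:400];b=cv2.imread('pics/s2.png')[150:400,200:400]
cv2.imwrite('pics/s3c.png',cv2.resize(np.hstack([b,a]),(800,500)))
E
```

```text
t 12.32 tcp [445.   92.3 114.4] F [-0.1  0.5 -3.3] w 0.211 gf 55.0
t 14.78 tcp [447.6  77.2 184.1] F [ 1.1  0.8 -2.1] w 0.214 gf 55.0
[([472.9, -82.2, 109.8], 0.55)] [([452.4, -115.5, 19.5], 0.6)]
t 16.78 tcp [451.7  48.9 229. ] F [-0.3  0.1 -2.1] w 0.214 gf 55.0
[([698.0, 61.8, -0.4], 0.7), ([472.0, -84.2, 112.0], 0.57)] [([450.6, -115.0, 21.7], 0.42)]
[([502.7, -117.6, 17.9], 0.55), ([449.1, -129.9, 16.2], 0.55), ([456.4, -117.1, 21.7], 0.45)]
```

View pics/s3c.png

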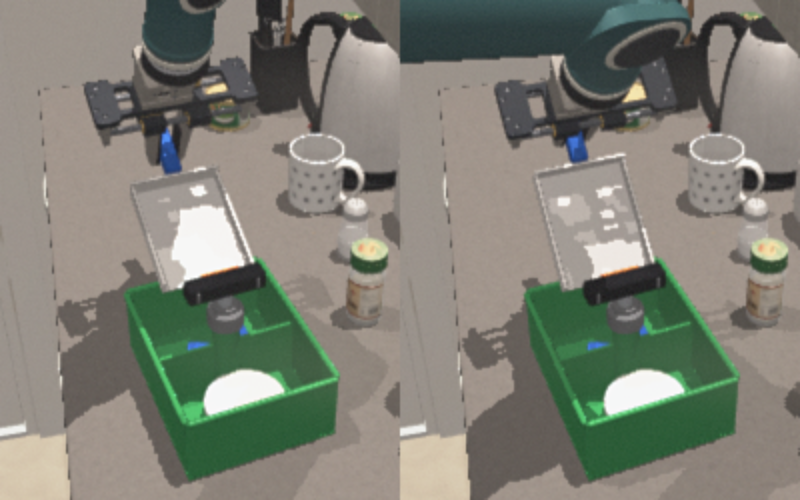

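The tray is empty: no blue is left on it (crop (190,225) and (590,230)), and blue shows behind the caddy's divider at (200,347) and (243,330). I'll put the tray back now.

```bash
python3 - <<'E'
from h import *
for a in (.5,.3,.1,0): tray_go([471,-84,118],a,110)
tray_go([470,97.5,118],0,150)
tray_go([468,97.5,12],0,120)
tray_go([468,97.5,4],0,20); st()
grip(1.0); p,r=tray_tcp([468,97.5,4],0)
robot.servo_line(p+[0,0,170],feed=150); st()
snap('top','t4');print(pin('tray','top'),pin('tray_lip','top'),pin('tray_handle','top'),pin('tablet_0','top',4),pin('grip','top'),pin('caddy','top'),fit('caddy','top',220,170,85,[480,-144,173]))
snap('side','s4'); print(pin('tray','side'),pin('tray_lip','side'),pin('tray_handle','side'),pin('grip','side'),pin('caddy','side'))
a=cv2.imread('pics/t4.png')[230:340,200:480];b=cv2.imread('pics/s4.png')[210:390,200:400]
cv2.imwrite('pics/c4.png',np.hstack([cv2.resize(a,(450,177*1)),np.zeros((177,1,3),np.uint8)]) if 0 else np.vstack([cv2.resize(a,(760,298)),cv2.resize(b,(760,300))[:, :]]))
E
```

```text
t 21.62 tcp [442.5 273.5   7. ] F [ 0.4 -0.5 -1.2] w 0.213 gf 55.0
t 24.03 tcp [442.1 273.2 176.2] F [ 0.3 -0.5  0.4] w 0.997 gf 0.0
[([458.5, 163.1, -2.8], 0.95), ([710.2, -211.0, -0.1], 0.72)] [([467.3, 98.9, 6.4], 0.93)] [([441.1, 288.8, 25.8], 0.91)] [([454.7, -120.3, 19.1], 0.61), ([502.7, -73.2, 4.5], 0.59), ([692.5, 190.0, -1.8], 0.41), ([689.4, -279.0, 1.5], 0.22)] [] [([477.4, -143.0, -0.2], 0.96)] (array([ 475.2, -137.6,  177.1]), 5701)
[([454.9, 165.7, 0.9], 0.71)] [([470.1, 97.8, 5.6], 0.56), ([700.8, 62.9, -0.5], 0.45)] [([440.9, 285.4, 20.1], 0.83)] [([478.2, -143.9, 150.7], 0.79)] [([483.5, -145.7, 2.5], 0.91), ([438.9, 286.8, 22.0], 0.31)]
```

View pics/c4.png

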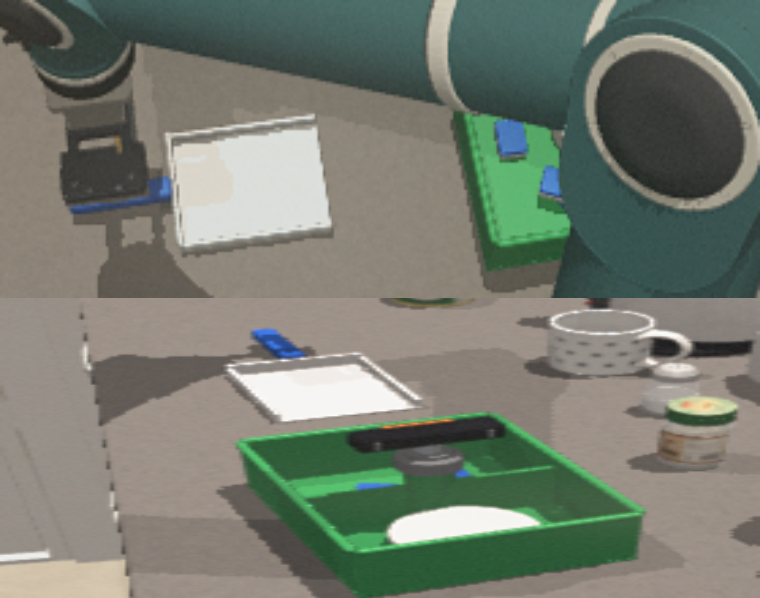

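The tray lies flat and empty (top crop (245,185)). Two tablets show in the caddy's empty half at (510,140) and (555,185); the arm hides the rest. I'll look with the wrist camera from above the crossbar.

```bash
python3 - <<'E'
from h import *
r=rot(1.73+np.pi).as_rotvec()
robot.servo_line([442,273,300],feed=200)
robot.movep([479,-144.5,330],r); st()
snap('wrist','w5'); print(pin('grip','wrist'),pin('caddy','wrist'),pin('tablet_0','wrist',4))
a=viewer.silhouettes('grip','wrist')
snap('top','t5'); print(pin('tablet_0','top',4), pin('caddy','top'))
cv2.imwrite('pics/t5c.png',cv2.resize(cv2.imread('pics/t5.png')[230:340,340:500],(640,440)))
E
```

```text
t 27.05 tcp [ 479.2 -143.   329.9] F [-0.1 -0.3 -0.9] w 0.998 gf 0.0
[([481.9, -143.6, 153.1], 0.65)] [] [([500.1, -114.5, 16.9], 0.78), ([449.4, -117.9, 19.6], 0.67), ([503.6, -70.6, 3.7], 0.65)]
[([452.9, -118.2, 21.3], 0.71), ([502.8, -72.6, 4.5], 0.67), ([504.7, -118.8, 19.4], 0.65), ([694.1, 61.9, -3.2], 0.63)] [([477.9, -143.6, -3.6], 0.82)]
```

View pics/w5.png

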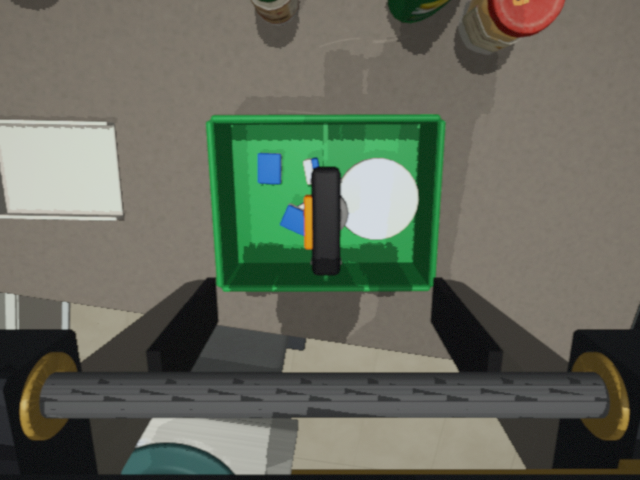

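The wrist view shows tablets at (269,168), (311,170) and (295,220). A white corner at (300,207) looks like the fourth, lying under the third, and there is nothing on the worktop. The bar is square to the fingers. I'll grasp it, pull and lift.

```bash
python3 - <<'E'
from h import *
X,Y=480,-144.5
robot.servo_line([X,Y,180],feed=150); robot.servo_line([X,Y,137],feed=60); st()
grip(0,50); o=st(); robot.hold(0.2)
x,y,z=np.array(o['tcp_pos'])
for dz in (20,45,70,86): robot.servo_line([x,y,137+dz],feed=40); st()
snap('side','s6'); print(pin('grip','side'),pin('caddy','side'))
cv2.imwrite('pics/s6c.png',cv2.resize(cv2.imread('pics/s6.png')[150:400,200:400],(480,600)))
E
```

```text
t 29.47 tcp [ 480.3 -144.4  137.2] F [-0.2 -0.1 -0.1] w 0.997 gf 0.0
t 30.5 tcp [ 480.1 -144.2  137.1] F [-0.1  2.4  2. ] w 0.26 gf 50.0
t 31.35 tcp [ 480.  -144.3  157.1] F [-0.2  1.4 -0.2] w 0.252 gf 50.0
t 32.12 tcp [ 480.  -144.3  182.1] F [-1.   0.4 -0.2] w 0.257 gf 50.0
t 32.9 tcp [ 480.1 -144.2  207.2] F [-0.8 -0.   0.1] w 0.256 gf 50.0
t 33.45 tcp [ 480.1 -144.2  223.3] F [-1.3 -0.2  0.2] w 0.258 gf 50.0
[([479.8, -145.6, 240.5], 0.83)] [([481.1, -142.8, 2.6], 0.93), ([697.5, 59.3, -0.8], 0.47)]
```

View pics/s6c.png

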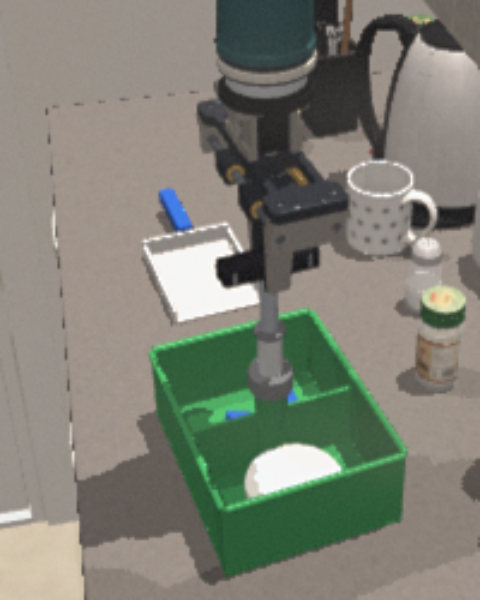

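The caddy is still on the worktop, and both stem sections are out (crop (268,300) and (268,350)). I'll lift it now.

```bash
python3 - <<'E'
from h import *
o=robot.observe(); x,y=480.1,-144.2
robot.servo_line([x,y,232],feed=15); st()
robot.servo_line([x,y,267],feed=25); robot.hold(1.0); st()
snap('side','s7'); print(pin('grip','side'),pin('caddy','side'),pin('tray','side'),pin('tablet_0','side',4))
snap('top','t7');print(pin('caddy','top'),pin('tablet_0','top',4))
a=cv2.imread('pics/s7.png')[150:400,200:400];b=cv2.imread('pics/t7.png')[210:350,360:472]
cv2.imwrite('pics/c7.png',np.hstack([cv2.resize(a,(400,500)),cv2.resize(b,(400,500))]))
E
```

```text
t 34.35 tcp [ 480.  -144.2  231.8] F [-0.6  0.4 -5.4] w 0.262 gf 50.0
t 36.9 tcp [ 480.1 -144.2  267. ] F [ 0.3  0.2 -5. ] w 0.258 gf 50.0
[([480.1, -145.7, 282.6], 0.9), ([702.0, 61.5, 0.4], 0.57)] [] [([452.1, 168.9, 3.1], 0.68)] []
[([478.5, -142.4, 38.8], 0.77)] [([452.5, -117.6, 62.1], 0.67), ([450.0, -132.4, 55.8], 0.59), ([503.0, -116.7, 59.9], 0.56), ([503.1, -75.9, 46.6], 0.51)]
```

View pics/c7.png

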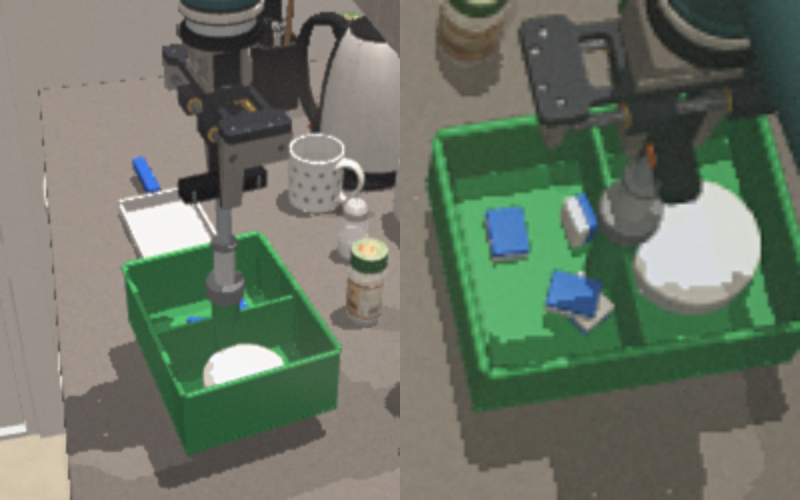

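The caddy hangs upright about 37 mm clear with its shadow detached, and the stem is out. All four tablets are inside: right panel (507,232), (578,220), (575,290) and (592,308). The tray is flat and empty, so I'm handing in.

```bash
python3 -c "
from h import *
print(robot.job_done()); st()"
```

```text
the job is handed in; nothing more can be done
None
the job is handed in; nothing more can be done
```

I handed the job in, but no verdict came back: all four tablets are in the caddy, the empty tray is flat on the worktop, and the arm holds the caddy still and upright about 35 mm up with the stem fully out, at about 37 s of the 66 s.

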